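# Show the student the vial left open and its cap

## Task

One of the vials in the rack was left without its cap: show the student which one, then show the loose cap that belongs on it, the small one in the tray. Point straight down with the fingertips about 2 cm above the middle of the open vial's mouth and stay there for two seconds, then do the same above the middle of the small cap, and finish with the hand raised so that the fingertips are at least 20 cm above the bench. Touch and move nothing, and on the way keep the fingertips well above (5 cm or more) the other vials, the large cap and the bung, so that none of them is pointed at by mistake.

Things in the scene. Friction and masses are not known exactly. Their poses are not given: they have to be found in the camera images.
- open_vial_mouth (a point): Centre of the mouth of the vial without a cap: a brown (amber) glass vial 28 mm in diameter and 60 mm high with a bare threaded neck 21 mm wide. It stands upright in one of the rack's wells, its mouth 70 mm above the bench. z points up.
- small_cap_top (a point): Centre of the upper face of the loose vial cap: a black ribbed screw cap 26 mm in diameter and 14 mm high, the same as those on the closed vials, lying upper face up in the tray, that face 17 mm above the bench. z points up.
- rack: White plastic vial rack, a block 96 (x) by 184 (y) by 35 mm (z), fixed to the bench, with 2 rows (along its y) of 4 round wells 42 mm apart, 25 mm deep: six hold vials, two are empty. Origin at the centre of its underside, z up.
- tray: White shallow open tray 130 (x) by 200 (y) by 16 mm (z), walls and floor 3 mm, fixed to the bench; the two loose caps and the rubber bung lie in it, at least 35 mm apart centre to centre. Origin at the centre of its underside, z up.
- large_cap_top (a point): Centre of the upper face of the larger loose cap: a black ribbed bottle cap 45 mm in diameter and 18 mm high lying in the tray, that face 21 mm above the bench. Not to be pointed at.
- bung_top (a point): Centre of the upper face of a brown-red rubber bung, 30 mm wide at the foot, 24 mm at the top, 26 mm high, standing in the tray, its top 29 mm above the bench. Not to be pointed at.
- flask: Small conical glass flask, 64 mm wide at the foot, 105 mm high, standing on the bench beyond the rack and tray. Origin at the centre of its underside. To be left alone.
- round_flask: Small round glass flask sitting in a cork ring 80 mm wide, 92 mm high in all, standing on the bench beyond the rack and tray. Origin at the centre of the underside. To be left alone.
- vial1_top (a point): Centre of the upper face of the black cap (26 mm wide) of one of the five closed brown glass vials, 28 mm wide and 62 mm high, standing in a well of the rack, that face 72 mm above the bench. Not to be pointed at.
- vial2_top (a point): Centre of the upper face of the black cap (26 mm wide) of one of the five closed brown glass vials, 28 mm wide and 62 mm high, standing in a well of the rack, that face 72 mm above the bench. Not to be pointed at.
- vial3_top (a point): Centre of the upper face of the black cap (26 mm wide) of one of the five closed brown glass vials, 28 mm wide and 62 mm high, standing in a well of the rack, that face 72 mm above the bench. Not to be pointed at.
- vial4_top (a point): Centre of the upper face of the black cap (26 mm wide) of one of the five closed brown glass vials, 28 mm wide and 62 mm high, standing in a well of the rack, that face 72 mm above the bench. Not to be pointed at.
- vial5_top (a point): Centre of the upper face of the black cap (26 mm wide) of one of the five closed brown glass vials, 28 mm wide and 62 mm high, standing in a well of the rack, that face 72 mm above the bench. Not to be pointed at.

How it is judged:
By the outcome, as a careful person would: the job done as asked, in the order asked, and still so for the second after the job is handed in, with the robot touching nothing.
It also fails if it takes over 48 s, if anything falls off the work surface, if the arm or the gripper's body presses on something with over 40 N, if the wrist force passes 120 N, or if a joint passes its speed limit or range.

## Robot

A 7-joint arm with a two-finger parallel gripper is mounted at the origin on the work surface. World frame = base frame: x ahead of the robot, y to its left, z up, the work surface at z = 0. Lengths are in mm, angles in rad, forces in N, time in s.
With the tool pointing down it reaches from about 400 to 850 mm from the base axis. Payload 4.5 kg.
Tool frame: the origin (TCP) lies midway between the tips of the shut fingers; the grasp point (between the pads) lies 19 mm behind it; y points along the fingers, x is the direction in which the jaws open and shut, and the axes are right-handed (so a half turn about y gives the same grasp; the last joint's range is limited). The gripper opens to 88 mm and grips with 3 to 60 N. Pads are 18 mm wide; open, the fingers measure 123 mm over their backs; the gripper's body (75 mm by 187 mm) begins 45 mm behind the grasp point.
Start: joints at [-1.098, 0.689, -0.195, 1.565, 0.157, 0.902, -0.215], TCP at [265.518, 565.821, 238.743] pointing down, gripper open.
Joint ranges: [-3.01, 3.01], [-0.46, 2.08], [-1.47, 1.51], [0.13, 2.56], [-1, 4.14], [0.04, 2.09], [-2.66, 2.66]. Speed limits (rad/s): [2.57, 2.57, 3.14, 3.14, 3.14, 3.14, 3.14].

## Interface

Orientations are given as a rotation vector (axis times angle).
In Python, from bench import env, optics, spotter gives the robot as it stands.
- The arm moves only by the shell command python3 -m jog 'ROWS' [FORCE]. ROWS is JSON, a list of rows, each an object of numbers: "x", "y", "z": the shift along the tool's x, y, z in cm; "ax", "ay", "az": the turn, a rotation vector about the tool's x, y, z in degrees; "hand": the finger opening in cm, from 0 to 8.81. A call has exactly 5 rows; each row shifts and turns the pose as measured when the row begins, along the tool's axes as they then stand; what a row does not reach is not made up. A row lasts 1/10 s, in which the tool goes at most 50 mm and 8.59 degrees, less where a joint would pass 70% of its speed; a pose out of reach is approached as far as the arm can. A call is refused whole if a number of a shift passes 5 or a number of a turn 8.59, either way. A call with a gripper value outside its range is refused whole. The fingers move at their own pace and stop on an object; FORCE is the grip in N (left out, the last holds). Time passes only in rows, so rows that do not move let the fingers close, or fill a call up. It gives the time, the measured TCP pose, the force and the opening at its end, in the units of the state.
- env.get_obs(): the state, without advancing time (a new reading comes with each control period).
- optics.capture(name): name is "scene" or "side" or "wrist"; returns the picture (480x640x3 uint8, red, green, blue); there is no depth.
- optics.camera_info(name): a dict with "intrinsics" (3x3 intrinsics, pixels), "k1" (the pictures are not rectified: a ray, as slopes to the right and down, at radius r is drawn at 1 + k1 r^2 times it, then the intrinsics apply), "rvec" (rotation vector, rad) and "tvec" (3), from world to camera coordinates, as OpenCV has them. Camera axes: x right, y down, z forward; pixel columns grow to the right and rows downward; lengths in mm; the calibration is good to about 2 mm. A picture is of the moment at which its call begins: read the wrist's pose just before it. camera_info takes no time and is no camera call; for the wrist camera it gives the pose at the moment of the call.
- env.finish_job(): hands the job in, once; it reports no verdict.
Trained networks look in the newest picture that a camera, given by its name, has taken for a name from the list of things; names that differ only in an ending like _2 or _b are one class to them, and where a whole thing is asked for, a point or a joint stands for the part that bears it (a point fixed in the world has none). Each returns a list of dicts, best first, with "confidence" (0 to 1); they miss things now and then, are a little off and sometimes report something else, mostly with a low value. They report only what shows in the picture. A call takes as long as a camera call.
- spotter.masks_of(camera, query): "mask" (480x640 bool, what is visible of it) and "centre" ([column, row] in pixels, amid what is visible of it).
The state is a dict: "t": time; "q": joint angles; "qd": joint speeds; "joint_efforts": joint torques, N m; "eef_pos": TCP position; "orientation": TCP orientation; "force": force on the tool from outside, world axes, zero at the start; "moment": the same for the moment, N m; "opening": finger opening in mm.
Only numpy, scipy, OpenCV 4.12 (cv2) and the standard library are available. Lean on these libraries where they do the work, as an engineer would, in place of code of your own. Each camera call takes 0.05 s, during which the arm holds its last target.

## Working session

There is one attempt and no reset: what is moved stays moved. The work goes in short steps, Python scripts to look and compute and a shell command to move; the robot and the scene stay as the last step left them, time stands still between calls to the robot, and variables do not carry over. Pictures are saved under pics/ and viewed, and the job is handed in when it is done.

```bash
mkdir -p pics; ls; python3 - <<'E'
from bench import env, optics, spotter
import cv2
for n in ["scene","side","wrist"]:
    im=optics.capture(n); cv2.imwrite(f"pics/{n}0.png",im[:,:,::-1])
    i=optics.camera_info(n); print(n,i)
o=env.get_obs(); print(o['t'],o['eef_pos'],o['orientation'],o['opening'])
E
```

```text
pics
scene {'intrinsics': array([[588.28221594,   0.        , 320.20349787],
       [  0.        , 588.28221594, 241.82032386],
       [  0.        ,   0.        ,   1.        ]]), 'k1': -0.1446310975133215, 'rvec': array([ 1.92161636,  0.97232209, -0.55806994]), 'tvec': array([-332.57094478, -165.02334757, 1280.29840253])}
side {'intrinsics': array([[513.82942305,   0.        , 306.60389479],
       [  0.        , 513.82942305, 243.35696476],
       [  0.        ,   0.        ,   1.        ]]), 'k1': -0.11732666145703537, 'rvec': array([ 0.27125849, -2.74080481,  1.34932736]), 'tvec': array([585.10085265, 123.60779742, 828.95182194])}
wrist {'intrinsics': array([[378.51303165,   0.        , 322.75821968],
       [  0.        , 378.51303165, 239.32944001],
       [  0.        ,   0.        ,   1.        ]]), 'k1': -0.015421170524556015, 'rvec': array([-2.41949455, -1.53941267, -0.24096151]), 'tvec': array([-625.14608935,  -44.30877608,  390.73702802])}
0.15 [265.35503034 565.35589723 238.13228132] [-1.38621265 -0.87945379  0.8812558 ] 88.18676666265556
```

View pics/scene0.png

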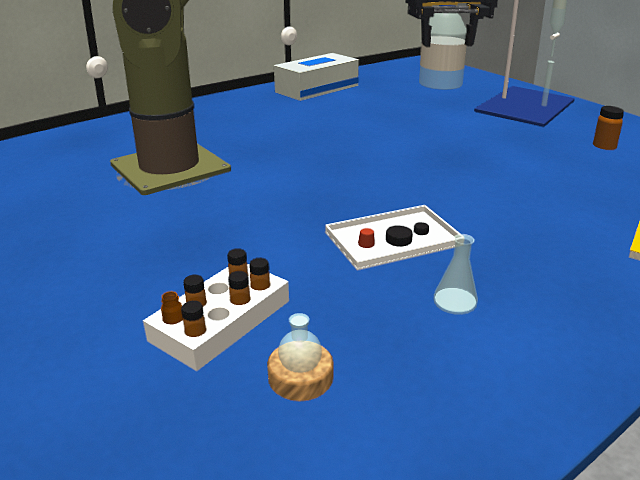

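View pics/side0.png

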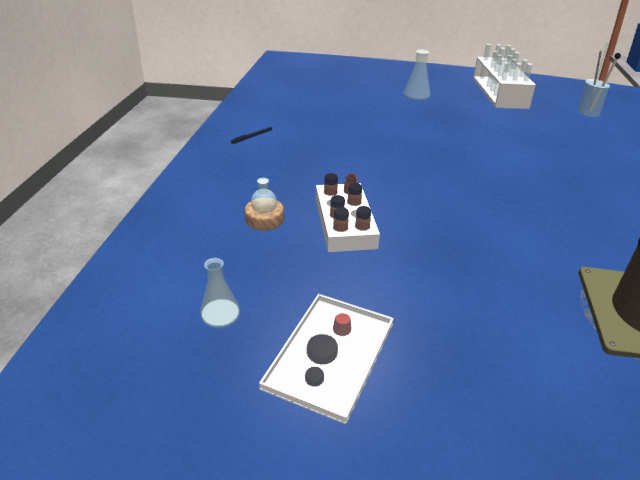

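View pics/wrist0.png

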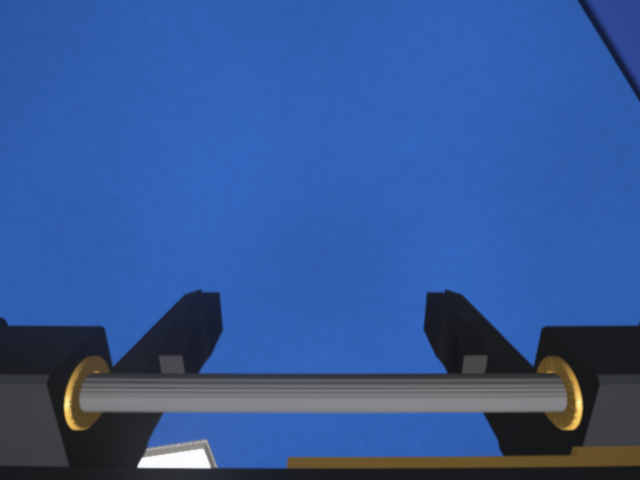

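The scene view shows the open vial at about (171,305), in the rack's far-left well, with its mouth near (170,295). The small cap is at (421,228), the large cap at (399,236) and the bung at (367,237). In the side view the open vial is at (351,183) and the small cap at (314,376). The wrist view shows only a corner of the tray.

```bash
cat > h.py <<'E'
import numpy as np, cv2
from bench import env, optics, spotter
from scipy.spatial.transform import Rotation as Rn
def dist(i): return np.array([i['k1'],0,0,0,0.])
def back(i,uv,z):
    n=cv2.undistortPoints(np.array([[uv]],float),i['intrinsics'],dist(i)).ravel()
    R=cv2.Rodrigues(i['rvec'])[0]; c=-R.T@i['tvec']; d=R.T@np.array([n[0],n[1],1])
    return c+d*(z-c[2])/d[2]
def proj(i,P): return cv2.projectPoints(np.atleast_2d(np.array(P,float)),i['rvec'],i['tvec'],i['intrinsics'],dist(i))[0].reshape(-1,2)
E
python3 - <<'E'
from h import *
np.set_printoptions(precision=1,suppress=True)
for n in ["scene","side"]:
    i=optics.camera_info(n)
    im=optics.capture(n)
    for q,z in [("open_vial_mouth",40),("small_cap_top",10),("large_cap_top",12),("bung_top",16),("vial1_top",41)]:
        for r in spotter.masks_of(n,q)[:6]:
            if r['confidence']<.2: continue
            m=r['mask']; ys,xs=np.nonzero(m)
            print(n,q,round(r['confidence'],2),np.array(r['centre']),xs.min(),xs.max(),ys.min(),ys.max(),back(i,r['centre'],z)[:2])
    crops={'scene':[(120,240),(380,190)],'side':[(310,160),(270,330)]}[n]
    cs=[cv2.resize(im[y:y+80,x:x+100,::-1],None,fx=4,fy=4,interpolation=cv2.INTER_CUBIC) for x,y in crops]
    cv2.imwrite(f"pics/{n}_crop.png",np.hstack(cs))
print(env.get_obs()['t'])
E
```

```text
scene open_vial_mouth 0.84 [172.9 310. ] 161 181 291 323 [ 542.3 -226.5]
scene small_cap_top 0.66 [422.6 227.7] 413 428 222 234 [540.4 237.3]
scene small_cap_top 0.21 [172.3 310. ] 161 181 291 323 [ 502.4 -213.8]
scene large_cap_top 0.72 [398.6 237.9] 386 413 224 246 [544.  176.7]
scene bung_top 0.64 [364.2 235.1] 358 374 227 246 [507.7 131.6]
scene vial1_top 0.69 [239.5 288.2] 228 249 271 304 [ 551.7 -130.5]
side small_cap_top 0.74 [313.3 374. ] 304 323 367 387 [541.9 229.5]
side large_cap_top 0.93 [320.2 349.7] 307 337 334 364 [539.8 185. ]
side large_cap_top 0.39 [356.8 194.1] 347 361 183 205 [ 536.3 -255.1]
side bung_top 0.74 [340.7 323.7] 333 350 313 335 [517.2 130.5]
side vial1_top 0.58 [333.7 200.9] 329 344 195 218 [ 575.3 -173.6]
0.75
```

View pics/scene_crop.png

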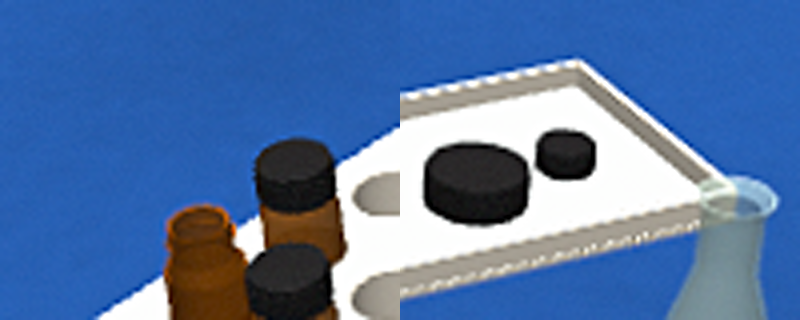

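View pics/side_crop.png

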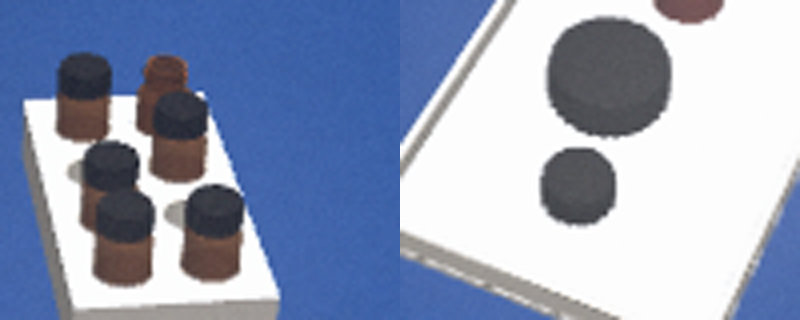

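Both crops confirm it. The open mouth is at scene (170.1,294.8) and side (351.5,176.3). The small cap's face is at scene (421.6,225.7) and side (314.6,374.4).

```bash
python3 - <<'E'
from h import *
np.set_printoptions(precision=1,suppress=True)
I={n:optics.camera_info(n) for n in ["scene","side"]}
def circ(c,r): 
    a=np.linspace(0,2*np.pi,48); return np.c_[c[0]+r*np.cos(a),c[1]+r*np.sin(a),np.full(48,c[2])]
pts={'mouth':(dict(scene=(170.1,294.8),side=(351.5,176.3)),70,10.5),'cap':(dict(scene=(421.6,225.7),side=(314.6,374.4)),17,13),
}
for k,(d,z,r) in pts.items():
    P=[back(I[n],d[n],z) for n in d]; print(k,*P)
    for n in d:
        e=proj(I[n],circ(P[0],r)); f=proj(I[n],circ(P[1],r)); print(n,e.min(0),e.max(0),f.min(0),f.max(0))
o=env.get_obs(); R=Rn.from_rotvec(o['orientation']).as_matrix(); print(o['eef_pos']);print(R)
E
```

```text
mouth [ 549.5 -229.2   70. ] [ 548.  -227.7   70. ]
scene [161.9 290.1] [178.3 299.6] [162.5 289.1] [178.9 298.6]
side [345.7 173.3] [356.  178.5] [346.3 173.7] [356.7 178.9]
cap [542.9 231.5  17. ] [539.2 235.2  17. ]
scene [414.1 222.1] [429.1 229.4] [414.1 220.7] [429.1 227.9]
side [303.2 364.6] [321.7 379.4] [305.3 367.1] [323.9 381.9]
[265.5 565.8 238.8]
[[ 0.4  0.  -0.9]
 [ 0.9  0.   0.4]
 [ 0.  -1.  -0. ]]
```

```bash
cat > plan.py <<'E'
from h import *
import sys
np.set_printoptions(precision=2,suppress=True)
def to(p):
    o=env.get_obs(); R=Rn.from_rotvec(o['orientation'])
    d=np.array(p,float)-o['eef_pos']
    print('t',o['t'],'tcp',o['eef_pos'],'open',o['opening'],'F',np.linalg.norm(o['force']))
    print('q',o['q']); print('tool down',R.as_matrix()[:,1],'toolx',R.as_matrix()[:,0])
    print('total cm tool axes',R.inv().apply(d)/10,'dist',np.linalg.norm(d))
if __name__=="__main__": to([float(a) for a in sys.argv[1:4]])
E
python3 - <<'E'
from h import *
np.set_printoptions(precision=1,suppress=True)
I={n:optics.camera_info(n) for n in ["scene","side"]}
print('flask',back(I['scene'],(456,300),0),back(I['side'],(220,313),0))
print('flask top',back(I['scene'],(464,240),105),back(I['side'],(214,265),105))
print('round',back(I['side'],(264,216),0))
E
python3 plan.py 549 -228.5 200
```

```text
flask [713.3 135.7   0. ] [713.7 131.6   0. ]
flask top [716.3 130.4 105. ] [711.6 135.1 105. ]
round [ 714.2 -151.     0. ]
t 0.75 tcp [265.53 565.83 238.75] open 87.89266685510582 F 0.6384856083829137
q [-1.1   0.69 -0.19  1.57  0.16  0.9  -0.22]
tool down [ 0.  0. -1.] toolx [0.42 0.91 0.  ]
total cm tool axes [-59.86   3.87 -59.41] dist 844.280164368097
```

```bash
python3 -m jog '[{"x":-3.5,"z":-3.5,"hand":0},{"x":-3.5,"z":-3.5,"hand":0},{"x":-3.5,"z":-3.5,"hand":0},{"x":-3.5,"z":-3.5,"hand":0},{"x":-3.5,"z":-3.5,"hand":0}]'; python3 plan.py 549 -228.5 200
```

```text
t 0.75 tcp [265.53 565.83 238.75] open 87.89266685510582 F 0.6384856083829137
q [-1.1   0.69 -0.19  1.57  0.16  0.9  -0.22]
tool down [ 0.  0. -1.] toolx [0.42 0.91 0.  ]
total cm tool axes [-59.86   3.87 -59.41] dist 844.280164368097invalid input
```

```bash
python3 -m jog '[{"x":-3.5,"y":0,"z":-3.5,"ax":0,"ay":0,"az":0,"hand":0},{"x":-3.5,"y":0,"z":-3.5,"ax":0,"ay":0,"az":0,"hand":0},{"x":-3.5,"y":0,"z":-3.5,"ax":0,"ay":0,"az":0,"hand":0},{"x":-3.5,"y":0,"z":-3.5,"ax":0,"ay":0,"az":0,"hand":0},{"x":-3.5,"y":0,"z":-3.5,"ax":0,"ay":0,"az":0,"hand":0}]'; python3 plan.py 549 -228.5 200
```

```text
t: 1.25
eef_pos: [347.9, 336.5, 237.2]
orientation: [-1.371, -0.894, 0.886]
force: [1.0, -0.1, -0.2]
opening: 50.5
t 1.25 tcp [347.91 336.53 237.2 ] open 50.47169979109989 F 1.0533431492153305
q [-0.7   0.51 -0.24  1.99  0.18  0.66  0.09]
tool down [-0.    0.01 -1.  ] toolx [0.41 0.91 0.01]
total cm tool axes [-43.22   3.12 -41.63] dist 600.8999586426221
```

```bash
python3 -m jog '[{"x":-3.5,"y":0,"z":-3.5,"ax":0,"ay":0,"az":0,"hand":0},{"x":-3.5,"y":0,"z":-3.5,"ax":0,"ay":0,"az":0,"hand":0},{"x":-3.5,"y":0,"z":-3.5,"ax":0,"ay":0,"az":0,"hand":0},{"x":-3.5,"y":0,"z":-3.5,"ax":0,"ay":0,"az":0,"hand":0},{"x":-3.5,"y":0,"z":-3.5,"ax":0,"ay":0,"az":0,"hand":0}]'; python3 plan.py 549 -228.5 200
```

```text
t: 1.75
eef_pos: [436.2, 102.5, 236.1]
orientation: [-1.372, -0.899, 0.883]
force: [-0.1, 1.3, -0.2]
opening: 10.4
t 1.75 tcp [436.18 102.51 236.14] open 10.41256431543913 F 1.3103978364496156
q [-0.14  0.48 -0.28  2.08  0.21  0.6   0.59]
tool down [ 0.    0.01 -1.  ] toolx [0.41 0.91 0.01]
total cm tool axes [-25.59   3.25 -23.89] dist 351.5689109279342
```

```bash
python3 -m jog '[{"x":-3.5,"y":0,"z":-3.4,"ax":0,"ay":0,"az":0,"hand":0},{"x":-3.5,"y":0,"z":-3.4,"ax":0,"ay":0,"az":0,"hand":0},{"x":-3.5,"y":0,"z":-3.4,"ax":0,"ay":0,"az":0,"hand":0},{"x":-3.5,"y":0,"z":-3.4,"ax":0,"ay":0,"az":0,"hand":0},{"x":-3.5,"y":0,"z":-3.4,"ax":0,"ay":0,"az":0,"hand":0}]'; python3 plan.py 549 -228.5 200
```

```text
t: 2.25
eef_pos: [521.1, -132.9, 235.1]
orientation: [-1.374, -0.902, 0.879]
force: [1.2, 0.8, 0.4]
opening: 0.5
t 2.25 tcp [ 521.06 -132.95  235.11] open 0.5418350394467781 F 1.4713646797105178
q [ 0.36  0.59 -0.31  1.83  0.23  0.75  1.09]
tool down [ 0.01  0.01 -1.  ] toolx [0.41 0.91 0.02]
total cm tool axes [-7.61  3.41 -6.47] dist 105.55967098880504
```

```bash
cat >> plan.py <<'E'
    o=env.get_obs(); R=Rn.from_rotvec(o['orientation']).as_matrix(); dn=np.array([0,0,-1.])
    ax=np.cross(R[:,1],dn); print('tilt fix deg tool axes',R.T@ax*57.3)
E
python3 -m jog '[{"x":-3.5,"y":0.6,"z":-2.9,"ax":0,"ay":0,"az":0,"hand":0},{"x":-3.5,"y":0.6,"z":-2.9,"ax":0,"ay":0,"az":0,"hand":0},{"x":-0.6,"y":0.5,"z":-0.6,"ax":0,"ay":0,"az":0,"hand":0},{"x":0,"y":0,"z":0,"ax":0,"ay":0,"az":0,"hand":0},{"x":0,"y":0,"z":0,"ax":0,"ay":0,"az":0,"hand":0}]'; python3 plan.py 549 -228.5 200
python3 - <<'E'
from h import *
i=optics.camera_info('wrist'); im=optics.capture('wrist')[:,:,::-1].copy()
a=np.linspace(0,6.28,48)
for x,y,z,r in[(549,-228.5,70,10.5),(541,233.5,17,13)]:
    e=proj(i,np.c_[x+r*np.cos(a),y+r*np.sin(a),0*a+z]); print(e.mean(0))
cv2.imwrite('pics/w1.png',im)
im=optics.capture('scene')[:,:,::-1]; cv2.imwrite('pics/s1.png',im)
E
```

```text
t: 2.75
eef_pos: [549.6, -241.6, 216.5]
orientation: [-1.384, -0.893, 0.87]
force: [0.8, -0.2, 0.4]
opening: 0.4
[333.93451965 211.85415092]
[847.03173674 -47.98631717]  File "plan.py", line 11
    o=env.get_obs(); R=Rn.from_rotvec(o['orientation']).as_matrix(); dn=np.array([0,0,-1.])
IndentationError: unexpected indent
```

View pics/w1.png

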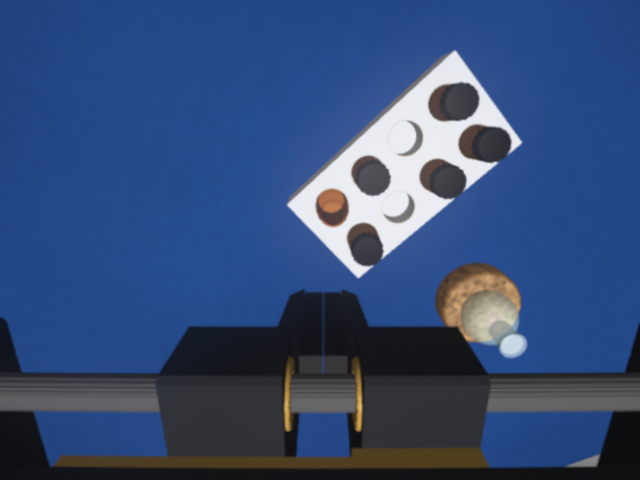

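View pics/s1.png

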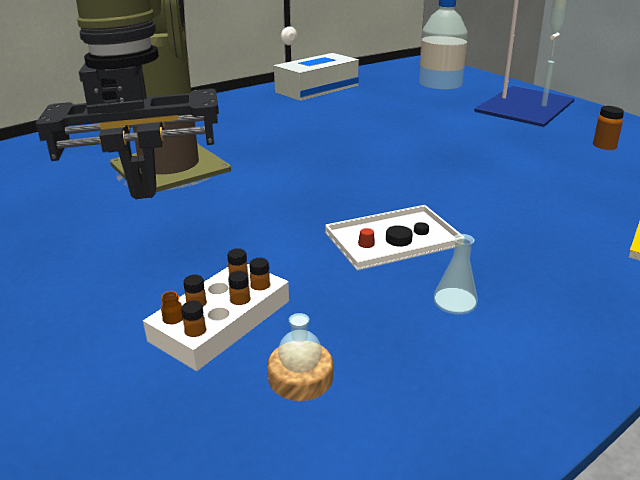

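```bash
sed -i '/^if __name__/d' plan.py; echo 'to([float(a) for a in sys.argv[1:4]])' >> plan.py
python3 plan.py 549 -228.5 200
python3 - <<'E'
from h import *
i=optics.camera_info('wrist'); im=optics.capture('wrist')[:,:,::-1].copy()
a=np.linspace(0,6.28,48)
def c(x,y,z,r):return proj(i,np.c_[x+r*np.cos(a),y+r*np.sin(a),0*a+z])
R=cv2.Rodrigues(i['rvec'])[0]; print('cam',-R.T@i['tvec'],R[2])
big=cv2.resize(im[160:280,270:420],None,fx=5,fy=5,interpolation=cv2.INTER_CUBIC)
b2=big.copy()
for e,col in((c(549,-228.5,70,10.5),(0,255,0)),(c(549,-228.5,35,14),(255,255,0))):
    print(e.mean(0)); cv2.polylines(b2,[np.int32((e-[270,160]+.5)*5)],True,col,1)
cv2.imwrite('pics/w2.png',b2)
cv2.imwrite('pics/w2raw.png',big)
s=optics.camera_info('scene'); o=env.get_obs(); print(proj(s,o['eef_pos']))
E
```

```text
t 2.85 tcp [ 549.81 -240.3   216.76] open 0.49152792702631004 F 0.8562423015156022
q [ 0.51  0.69 -0.3   1.67  0.25  0.81  1.25]
tool down [ 0.01  0.01 -1.  ] toolx [0.42 0.91 0.01]
total cm tool axes [1.01 1.69 0.58] dist 20.510122234177956
tilt fix deg tool axes [ 0.4  -0.    0.76]
cam [ 477.11132864 -207.83553928  362.84240428] [ 0.29007248 -0.12021311 -0.94942444]
[332.29701099 212.20811958]
[330.84916521 202.51936527]
[[144.96301189 193.66571977]]
```

View pics/w2.png

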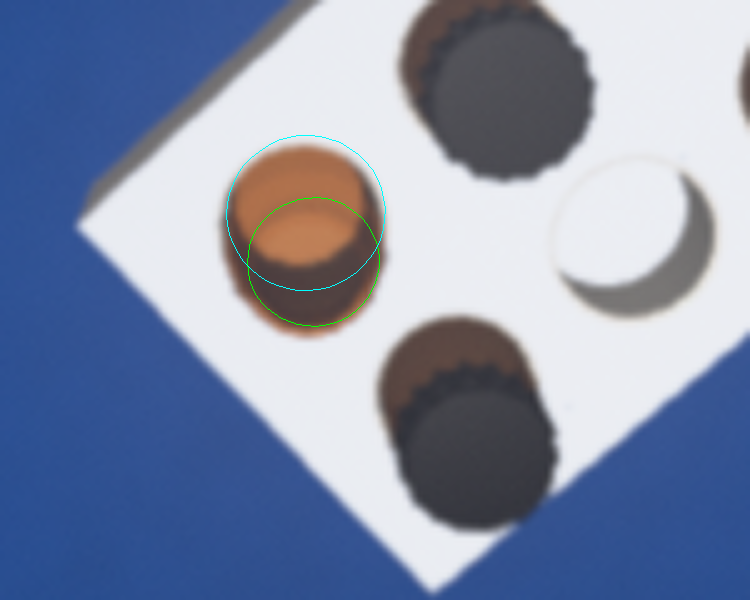

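View pics/w2raw.png

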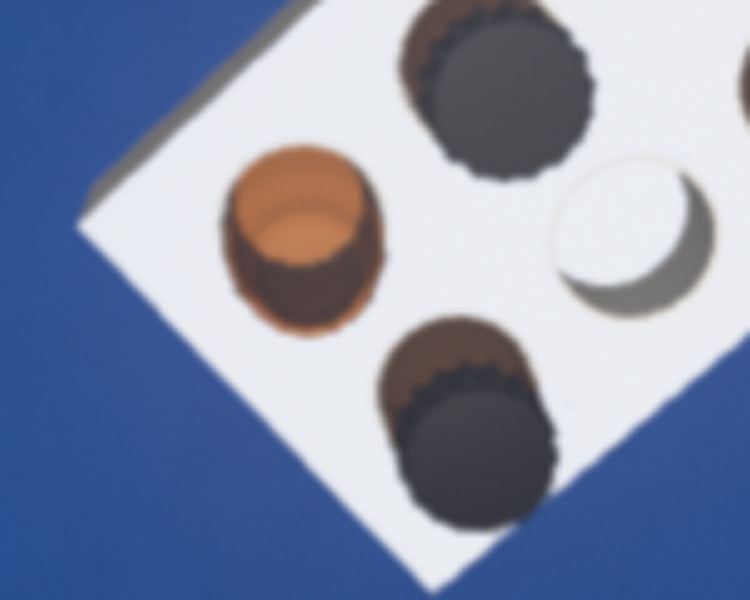

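The wrist picture confirms the bare vial. Its mouth is at about (330.9,214.2), within about 2 px of the prediction of (332.3,212.2), so the position agrees to about 1.5 mm.

```bash
python3 - <<'E'
from h import *
i=optics.camera_info('wrist'); print(back(i,(330.9,214.2),70),back(i,(332.3,212.2),70))
E
python3 plan.py 548.5 -228.7 92
```

```text
[ 550.43849336 -230.00593649   70.        ] [ 549.41443829 -228.31530196   70.        ]
t 2.9 tcp [ 550.01 -240.1   216.93] open 0.8043118440919509 F 1.166748227027725
q [ 0.51  0.69 -0.3   1.67  0.25  0.81  1.25]
tool down [ 0.01  0.01 -1.  ] toolx [0.42 0.91 0.01]
total cm tool axes [ 0.81 12.5   0.71] dist 125.46277342949995
tilt fix deg tool axes [0.42 0.   0.76]
```

```bash
python3 -m jog '[{"x":0.8,"y":2,"z":0.6,"ax":0.4,"ay":0,"az":0.8,"hand":0},{"x":0,"y":0,"z":0,"ax":0,"ay":0,"az":0,"hand":0},{"x":0,"y":2,"z":0,"ax":0,"ay":0,"az":0,"hand":0},{"x":0,"y":0,"z":0,"ax":0,"ay":0,"az":0,"hand":0},{"x":0,"y":0,"z":0,"ax":0,"ay":0,"az":0,"hand":0}]'; python3 plan.py 549.5 -229 91
```

```text
t: 3.4
eef_pos: [550.7, -224.9, 180.9]
orientation: [-1.385, -0.895, 0.888]
force: [-0.5, -0.3, 0.1]
opening: 0.5
t 3.4 tcp [ 550.67 -224.89  180.87] open 0.496066740496269 F 0.6286112950899135
q [ 0.47  0.73 -0.28  1.72  0.28  0.73  1.2 ]
tool down [ 0.01 -0.   -1.  ] toolx [0.41 0.91 0.  ]
total cm tool axes [-0.43  8.99 -0.01] dist 89.96864746644165
tilt fix deg tool axes [ 0.31 -0.    0.07]
```

```bash
python3 -m jog '[{"x":-0.4,"y":2,"z":0,"ax":0.3,"ay":0,"az":0,"hand":0},{"x":0,"y":2,"z":0,"ax":0,"ay":0,"az":0,"hand":0},{"x":0,"y":2,"z":0,"ax":0,"ay":0,"az":0,"hand":0},{"x":0,"y":0,"z":0,"ax":0,"ay":0,"az":0,"hand":0},{"x":0,"y":0,"z":0,"ax":0,"ay":0,"az":0,"hand":0}]'; python3 plan.py 549.5 -229 91
```

```text
t: 3.9
eef_pos: [553.9, -230.3, 126.8]
orientation: [-1.39, -0.899, 0.885]
force: [0.2, -0.3, 0.4]
opening: 0.5
t 3.9 tcp [ 553.94 -230.31  126.8 ] open 0.5339032343309816 F 0.5347283074885055
q [ 0.46  0.81 -0.25  1.75  0.31  0.61  1.18]
tool down [ 0.01 -0.   -1.  ] toolx [0.41 0.91 0.  ]
total cm tool axes [-0.07  3.57  0.5 ] dist 36.097754199951474
tilt fix deg tool axes [ 0.69 -0.    0.13]
```

```bash
python3 -m jog '[{"x":-0.1,"y":1.6,"z":0.5,"ax":0.6,"ay":0,"az":0.1,"hand":0},{"x":0,"y":0,"z":0,"ax":0,"ay":0,"az":0,"hand":0},{"x":0,"y":1.3,"z":0,"ax":0,"ay":0,"az":0,"hand":0},{"x":0,"y":0,"z":0,"ax":0,"ay":0,"az":0,"hand":0},{"x":0,"y":0,"z":0,"ax":0,"ay":0,"az":0,"hand":0}]'; python3 plan.py 549.5 -229 91
```

```text
t: 4.4
eef_pos: [550.8, -229.9, 98.8]
orientation: [-1.386, -0.895, 0.888]
force: [0.2, 0.1, 0.6]
opening: 0.4
t 4.4 tcp [ 550.85 -229.87   98.77] open 0.3928441634664312 F 0.6885600970698664
q [ 0.45  0.85 -0.23  1.77  0.33  0.56  1.16]
tool down [ 0.01 -0.   -1.  ] toolx [0.41 0.91 0.  ]
total cm tool axes [0.02 0.78 0.16] dist 7.932828993984375
tilt fix deg tool axes [0.36 0.   0.06]
```

```bash
python3 -m jog '[{"x":0,"y":0.8,"z":0.2,"ax":0.3,"ay":0,"az":0.1,"hand":0},{"x":0,"y":0,"z":0,"ax":0,"ay":0,"az":0,"hand":0},{"x":0,"y":0,"z":0,"ax":0,"ay":0,"az":0,"hand":0},{"x":0,"y":0,"z":0,"ax":0,"ay":0,"az":0,"hand":0},{"x":0,"y":0,"z":0,"ax":0,"ay":0,"az":0,"hand":0}]'; python3 plan.py 549.5 -229 91
python3 - <<'E'
from h import *
ims=[]
for n,(x,y) in dict(scene=(110,220),side=(300,110)).items():
    im=optics.capture(n)[:,:,::-1]; ims.append(cv2.resize(im[y:y+110,x:x+100],None,fx=4,fy=4,interpolation=cv2.INTER_CUBIC))
cv2.imwrite('pics/v1.png',np.hstack(ims))
E
```

```text
t: 4.9
eef_pos: [549.2, -229.0, 90.3]
orientation: [-1.382, -0.891, 0.891]
force: [-0.0, -0.1, -0.3]
opening: 0.7
t 4.9 tcp [ 549.19 -228.95   90.32] open 0.6570853246352549 F 0.31937172430105704
q [ 0.44  0.86 -0.22  1.77  0.33  0.55  1.16]
tool down [ 0. -0. -1.] toolx [ 0.41  0.91 -0.  ]
total cm tool axes [ 0.01 -0.07 -0.03] dist 0.7484250514299351
tilt fix deg tool axes [ 0.06  0.   -0.05]
```

View pics/v1.png

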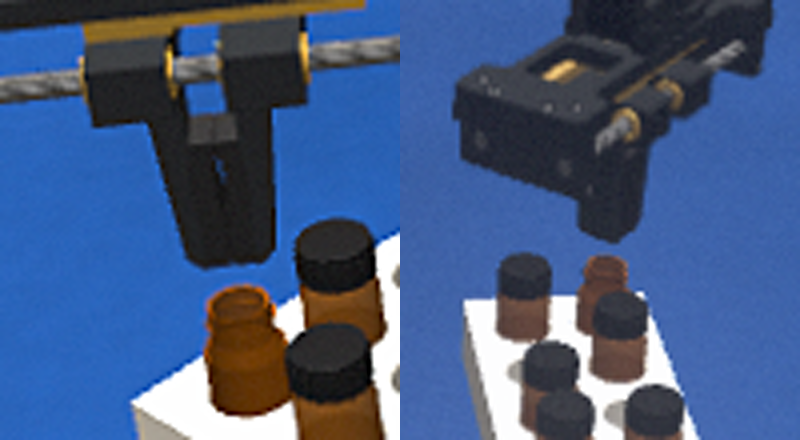

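```bash
python3 - <<'E'
from h import *
for n in('scene','side'): print(n,proj(optics.camera_info(n),[[549.5,-229,70],[549.5,-229,90.3],env.get_obs()['eef_pos']]))
E
```

```text
scene [[170.26613944 294.71979081]
 [168.1052209  281.63232433]
 [168.02217439 281.48214307]]
side [[350.85263838 175.90157471]
 [351.46962115 167.15168007]
 [351.62641869 167.1586648 ]]
```

```bash
python3 -m jog '[{"x":0,"y":0,"z":0,"ax":0,"ay":0,"az":0,"hand":0},{"x":0,"y":0,"z":0,"ax":0,"ay":0,"az":0,"hand":0},{"x":0,"y":0,"z":0,"ax":0,"ay":0,"az":0,"hand":0},{"x":0,"y":0,"z":0,"ax":0,"ay":0,"az":0,"hand":0},{"x":0,"y":0,"z":0,"ax":0,"ay":0,"az":0,"hand":0}]'; python3 plan.py 549.5 -229 91
```

```text
t: 5.5
eef_pos: [549.3, -229.1, 90.6]
orientation: [-1.383, -0.891, 0.891]
force: [-0.5, -0.2, 0.3]
opening: 0.3
t 5.5 tcp [ 549.34 -229.09   90.64] open 0.34817571310208556 F 0.5895594554689354
q [ 0.44  0.86 -0.22  1.77  0.33  0.55  1.16]
tool down [ 0. -0. -1.] toolx [ 0.41  0.91 -0.  ]
total cm tool axes [ 0.01 -0.04 -0.01] dist 0.4045145926979196
tilt fix deg tool axes [ 0.09 -0.   -0.04]
```

Aligned: the fingertip shows at scene column 168 and side column 351.5, as projected. I'll hold for about 2.5 s in all.

```bash
python3 -m jog '[{"x":0,"y":0,"z":0,"ax":0,"ay":0,"az":0,"hand":0},{"x":0,"y":0,"z":0,"ax":0,"ay":0,"az":0,"hand":0},{"x":0,"y":0,"z":0,"ax":0,"ay":0,"az":0,"hand":0},{"x":0,"y":0,"z":0,"ax":0,"ay":0,"az":0,"hand":0},{"x":0,"y":0,"z":0,"ax":0,"ay":0,"az":0,"hand":0}]'
```

```text
t: 6.0
eef_pos: [549.3, -229.1, 90.6]
orientation: [-1.383, -0.891, 0.891]
force: [-0.1, -0.9, -0.0]
opening: 0.4
```

```bash
python3 -m jog '[{"x":0,"y":0,"z":0,"ax":0,"ay":0,"az":0,"hand":0},{"x":0,"y":0,"z":0,"ax":0,"ay":0,"az":0,"hand":0},{"x":0,"y":0,"z":0,"ax":0,"ay":0,"az":0,"hand":0},{"x":0,"y":0,"z":0,"ax":0,"ay":0,"az":0,"hand":0},{"x":0,"y":0,"z":0,"ax":0,"ay":0,"az":0,"hand":0}]'
```

```text
t: 6.5
eef_pos: [549.3, -229.1, 90.6]
orientation: [-1.383, -0.891, 0.891]
force: [-0.3, -0.0, -0.3]
opening: 0.1
```

```bash
python3 -m jog '[{"x":0,"y":0,"z":0,"ax":0,"ay":0,"az":0,"hand":0},{"x":0,"y":0,"z":0,"ax":0,"ay":0,"az":0,"hand":0},{"x":0,"y":0,"z":0,"ax":0,"ay":0,"az":0,"hand":0},{"x":0,"y":0,"z":0,"ax":0,"ay":0,"az":0,"hand":0},{"x":0,"y":0,"z":0,"ax":0,"ay":0,"az":0,"hand":0}]'
```

```text
t: 7.0
eef_pos: [549.3, -229.1, 90.6]
orientation: [-1.383, -0.891, 0.891]
force: [-0.7, -0.2, -0.2]
opening: 0.5
```

```bash
python3 -m jog '[{"x":0,"y":0,"z":0,"ax":0,"ay":0,"az":0,"hand":0},{"x":0,"y":0,"z":0,"ax":0,"ay":0,"az":0,"hand":0},{"x":0,"y":0,"z":0,"ax":0,"ay":0,"az":0,"hand":0},{"x":0,"y":0,"z":0,"ax":0,"ay":0,"az":0,"hand":0},{"x":0,"y":0,"z":0,"ax":0,"ay":0,"az":0,"hand":0}]'
```

```text
t: 7.5
eef_pos: [549.3, -229.1, 90.6]
orientation: [-1.383, -0.891, 0.891]
force: [-0.2, -0.3, 0.9]
opening: 0.4
```

```bash
python3 -m jog '[{"x":0,"y":-3,"z":0,"ax":0,"ay":0,"az":0,"hand":0},{"x":0,"y":-3,"z":0,"ax":0,"ay":0,"az":0,"hand":0},{"x":0,"y":-3,"z":0,"ax":0,"ay":0,"az":0,"hand":0},{"x":0,"y":-3,"z":0,"ax":0,"ay":0,"az":0,"hand":0},{"x":0,"y":0,"z":0,"ax":0,"ay":0,"az":0,"hand":0}]';python3 plan.py 541 233.5 200
```

```text
t: 8.0
eef_pos: [548.5, -228.4, 213.7]
orientation: [-1.379, -0.889, 0.893]
force: [0.7, -0.6, -0.2]
opening: 0.3
t 8.0 tcp [ 548.51 -228.44  213.66] open 0.31701812504123994 F 0.8893661020165542
q [ 0.49  0.69 -0.29  1.68  0.26  0.81  1.22]
tool down [-0. -0. -1.] toolx [ 0.41  0.91 -0.  ]
total cm tool axes [41.79  1.36 19.71] dist 462.20073067524066
tilt fix deg tool axes [-0.12 -0.   -0.06]
```

```bash
python3 -m jog '[{"x":4.2,"y":0,"z":2,"ax":0,"ay":0,"az":0,"hand":0},{"x":4.2,"y":0,"z":2,"ax":0,"ay":0,"az":0,"hand":0},{"x":4.2,"y":0,"z":2,"ax":0,"ay":0,"az":0,"hand":0},{"x":4.2,"y":0,"z":2,"ax":0,"ay":0,"az":0,"hand":0},{"x":4.2,"y":0,"z":2,"ax":0,"ay":0,"az":0,"hand":0}]';python3 plan.py 541 233.5 200
```

```text
t: 8.5
eef_pos: [544.1, -0.3, 210.2]
orientation: [-1.392, -0.871, 0.882]
force: [0.7, 0.2, -0.1]
opening: 0.2
t 8.5 tcp [544.12  -0.32 210.2 ] open 0.24837964971522614 F 0.7480292716878143
q [ 0.06  0.63 -0.25  1.84  0.24  0.71  0.81]
tool down [-0.   -0.01 -1.  ] toolx [ 0.43  0.9  -0.01]
total cm tool axes [20.98  0.85 10.33] dist 234.06597311170714
tilt fix deg tool axes [ 0.02 -0.   -0.44]
```

```bash
python3 -m jog '[{"x":4.2,"y":0,"z":2,"ax":0,"ay":0,"az":0,"hand":0},{"x":4.2,"y":0,"z":2,"ax":0,"ay":0,"az":0,"hand":0},{"x":4.2,"y":0,"z":2,"ax":0,"ay":0,"az":0,"hand":0},{"x":4.2,"y":0,"z":2,"ax":0,"ay":0,"az":0,"hand":0},{"x":2,"y":0,"z":1,"ax":0,"ay":0,"az":0,"hand":0}]';python3 plan.py 541 233.5 200
```

```text
t: 9.0
eef_pos: [539.3, 220.5, 204.5]
orientation: [-1.386, -0.872, 0.889]
force: [0.4, -0.3, 0.7]
opening: 0.2
t 9.0 tcp [539.25 220.49 204.49] open 0.1622244267648893 F 0.8630296971328346
q [-0.34  0.68 -0.22  1.72  0.2   0.77  0.47]
tool down [-0.01 -0.01 -1.  ] toolx [ 0.42  0.91 -0.01]
total cm tool axes [1.26 0.44 0.39] dist 13.86933266137405
tilt fix deg tool axes [-0.28 -0.   -0.55]
```

```bash
python3 -m jog '[{"x":1.2,"y":0,"z":0.4,"ax":-0.3,"ay":0,"az":-0.5,"hand":0},{"x":0,"y":0,"z":0,"ax":0,"ay":0,"az":0,"hand":0},{"x":0,"y":0,"z":0,"ax":0,"ay":0,"az":0,"hand":0},{"x":0,"y":0,"z":0,"ax":0,"ay":0,"az":0,"hand":0},{"x":0,"y":0,"z":0,"ax":0,"ay":0,"az":0,"hand":0}]';python3 plan.py 541 233.5 38
python3 - <<'E'
from h import *
i=optics.camera_info('wrist'); im=optics.capture('wrist')[:,:,::-1].copy()
a=np.linspace(0,6.28,48)
def c(x,y,z,r):return proj(i,np.c_[x+r*np.cos(a),y+r*np.sin(a),0*a+z])
e=c(541,233.5,17,13); m=e.mean(0); x,y=np.int32(m)-[75,60]; y=max(y,0)
print(m,x,y)
for r in spotter.masks_of('wrist','small_cap_top')[:3]: print(r['confidence'],r['centre'],back(i,r['centre'],13))
b=cv2.resize(im[y:y+120,x:x+150],None,fx=5,fy=5,interpolation=cv2.INTER_CUBIC)
cv2.polylines(b,[np.int32((e-[x,y]+.5)*5)],True,(0,255,0),1)
cv2.imwrite('pics/c1.png',b); cv2.imwrite('pics/c1full.png',im)
print(env.get_obs()['eef_pos'])
E
```

```text
t: 9.5
eef_pos: [539.5, 231.8, 201.9]
orientation: [-1.387, -0.877, 0.885]
force: [-0.2, 0.4, 0.0]
opening: 0.4
t 9.5 tcp [539.5  231.81 201.86] open 0.425430963221875 F 0.4415875959418808
q [-0.36  0.69 -0.22  1.72  0.2   0.76  0.46]
tool down [-0. -0. -1.] toolx [ 0.42  0.91 -0.  ]
total cm tool axes [ 0.3  16.38 -0.08] dist 163.87769918775362
tilt fix deg tool axes [-0.07  0.   -0.28]
[325.25144002 210.32123771] 250 150
0.82 [323.6, 209.3] [540.56957995 232.1756084   13.        ]
[539.59967208 232.06531983 201.96629257]
```

View pics/c1.png

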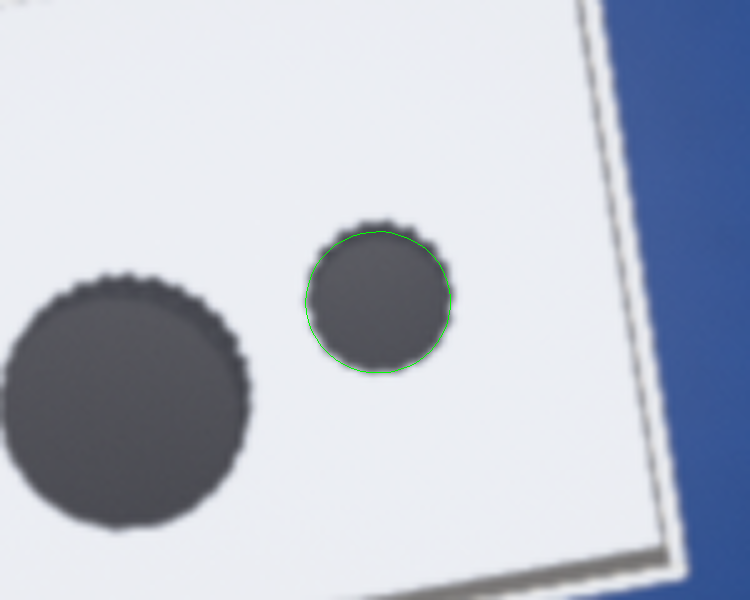

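View pics/c1full.png

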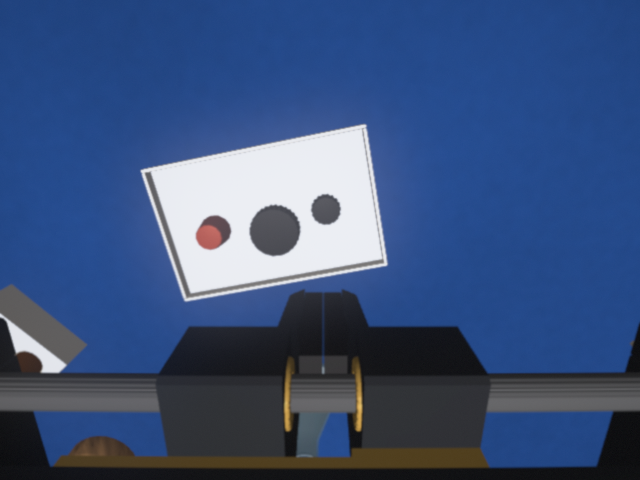

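The wrist picture shows the small cap's face at about (325.5,210), so the estimate (541,233.5) fits to within 1 mm. I'll descend straight down.

```bash
python3 -m jog '[{"x":0.2,"y":3,"z":-0.1,"ax":0,"ay":0,"az":-0.2,"hand":0},{"x":0,"y":3,"z":0,"ax":0,"ay":0,"az":0,"hand":0},{"x":0,"y":3,"z":0,"ax":0,"ay":0,"az":0,"hand":0},{"x":0,"y":0,"z":0,"ax":0,"ay":0,"az":0,"hand":0},{"x":0,"y":0,"z":0,"ax":0,"ay":0,"az":0,"hand":0}]';python3 plan.py 541 233.5 38
```

```text
t: 10.1
eef_pos: [545.0, 230.6, 112.1]
orientation: [-1.389, -0.88, 0.873]
force: [-0.0, -0.5, 0.2]
opening: 0.4
t 10.1 tcp [544.96 230.63 112.11] open 0.3897993438628425 F 0.5355703031840656
q [-0.38  0.82 -0.18  1.78  0.25  0.56  0.42]
tool down [ 0.  0. -1.] toolx [0.43 0.9  0.  ]
total cm tool axes [0.07 7.41 0.51] dist 74.2757292521476
tilt fix deg tool axes [0.22 0.   0.17]
```

```bash
python3 -m jog '[{"x":0.1,"y":2,"z":0.6,"ax":0.2,"ay":0,"az":0.2,"hand":0},{"x":0,"y":0,"z":0,"ax":0,"ay":0,"az":0,"hand":0},{"x":0,"y":2,"z":0.1,"ax":0,"ay":0,"az":0,"hand":0},{"x":0,"y":0,"z":0,"ax":0,"ay":0,"az":0,"hand":0},{"x":0,"y":0,"z":0,"ax":0,"ay":0,"az":0,"hand":0}]';python3 plan.py 541 233.5 38
```

```text
t: 10.6
eef_pos: [545.1, 235.6, 80.2]
orientation: [-1.391, -0.885, 0.864]
force: [1.1, 0.2, 0.5]
opening: 0.5
t 10.6 tcp [545.11 235.59  80.22] open 0.5276840534668462 F 1.204082752584098
q [-0.4   0.87 -0.16  1.79  0.26  0.49  0.4 ]
tool down [ 0.01  0.   -1.  ] toolx [0.43 0.9  0.01]
total cm tool axes [-0.41  4.22  0.32] dist 42.47232214064631
tilt fix deg tool axes [ 0.52 -0.    0.54]
```

```bash
python3 -m jog '[{"x":-0.4,"y":1.5,"z":0.4,"ax":0.5,"ay":0,"az":0.5,"hand":0},{"x":0,"y":0,"z":0,"ax":0,"ay":0,"az":0,"hand":0},{"x":0,"y":1.5,"z":0,"ax":0,"ay":0,"az":0,"hand":0},{"x":0,"y":0,"z":0,"ax":0,"ay":0,"az":0,"hand":0},{"x":0,"y":0,"z":0,"ax":0,"ay":0,"az":0,"hand":0}]';python3 plan.py 541 233.5 38
```

```text
t: 11.1
eef_pos: [541.8, 234.0, 51.0]
orientation: [-1.389, -0.878, 0.87]
force: [0.4, 0.6, 0.3]
opening: 0.6
t 11.1 tcp [541.81 234.01  50.99] open 0.6301807302666266 F 0.7738112273798567
q [-0.4   0.91 -0.14  1.8   0.27  0.44  0.39]
tool down [ 0.  0. -1.] toolx [0.43 0.9  0.  ]
total cm tool axes [-0.09  1.3   0.06] dist 13.026891604490597
tilt fix deg tool axes [0.18 0.   0.22]
```

```bash
python3 -m jog '[{"x":-0.1,"y":1.4,"z":0.1,"ax":0.2,"ay":0,"az":0.2,"hand":0},{"x":0,"y":0,"z":0,"ax":0,"ay":0,"az":0,"hand":0},{"x":0,"y":0,"z":0,"ax":0,"ay":0,"az":0,"hand":0},{"x":0,"y":0,"z":0,"ax":0,"ay":0,"az":0,"hand":0},{"x":0,"y":0,"z":0,"ax":0,"ay":0,"az":0,"hand":0}]';python3 plan.py 541 233.5 38
python3 - <<'E'
from h import *
ims=[]
for n,(x,y) in dict(scene=(365,150),side=(265,300)).items():
    im=optics.capture(n)[:,:,::-1]; ims.append(cv2.resize(im[y:y+110,x:x+100],None,fx=4,fy=4,interpolation=cv2.INTER_CUBIC))
    print(n,(proj(optics.camera_info(n),[[541,233.5,17],env.get_obs()['eef_pos']])-[x,y])*4)
cv2.imwrite('pics/v2.png',np.hstack(ims))
E
```

```text
t: 11.6
eef_pos: [540.2, 233.6, 35.4]
orientation: [-1.387, -0.873, 0.874]
force: [0.3, 0.2, -0.4]
opening: 0.5
t 11.6 tcp [540.25 233.57  35.42] open 0.5209424372365355 F 0.5511954861598766
q [-0.41  0.94 -0.14  1.8   0.27  0.42  0.38]
tool down [-0.  0. -1.] toolx [ 0.43  0.9  -0.  ]
total cm tool axes [ 0.03 -0.26 -0.07] dist 2.687643076197316
tilt fix deg tool axes [-0.06 -0.   -0.03]
scene [[226.59259392 299.77636461]
 [229.16041775 261.28603556]]
side [[194.17180895 292.93343951]
 [197.32222788 259.82205177]]
```

View pics/v2.png

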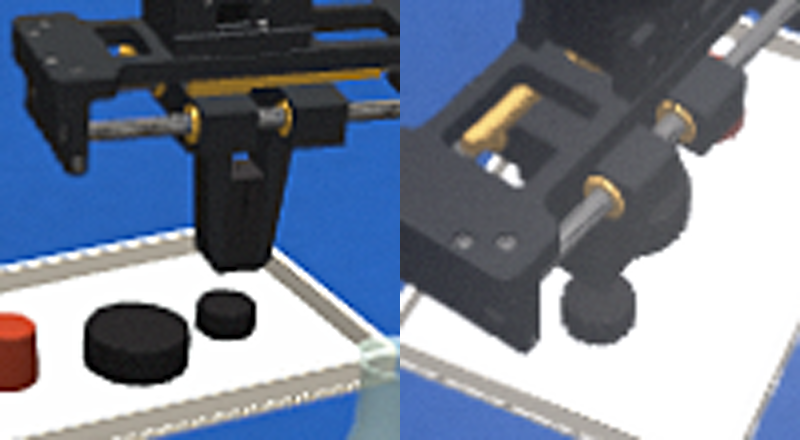

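The scene view has the fingertips at (230,265) in the crop, above the small cap at (226,300) and clear of the large cap. I'll raise 2 mm and hold.

```bash
python3 -m jog '[{"x":0,"y":-0.2,"z":-0.1,"ax":0,"ay":0,"az":0,"hand":0},{"x":0,"y":0,"z":0,"ax":0,"ay":0,"az":0,"hand":0},{"x":0,"y":0,"z":0,"ax":0,"ay":0,"az":0,"hand":0},{"x":0,"y":0,"z":0,"ax":0,"ay":0,"az":0,"hand":0},{"x":0,"y":0,"z":0,"ax":0,"ay":0,"az":0,"hand":0}]'
```

```text
t: 12.2
eef_pos: [541.7, 233.2, 38.4]
orientation: [-1.388, -0.874, 0.873]
force: [-0.1, 0.3, 0.5]
opening: 0.3
```

```bash
python3 -m jog '[{"x":0,"y":0,"z":0,"ax":0,"ay":0,"az":0,"hand":0},{"x":0,"y":0,"z":0,"ax":0,"ay":0,"az":0,"hand":0},{"x":0,"y":0,"z":0,"ax":0,"ay":0,"az":0,"hand":0},{"x":0,"y":0,"z":0,"ax":0,"ay":0,"az":0,"hand":0},{"x":0,"y":0,"z":0,"ax":0,"ay":0,"az":0,"hand":0}]'
```

```text
t: 12.7
eef_pos: [541.6, 233.2, 38.3]
orientation: [-1.388, -0.874, 0.873]
force: [-0.6, -0.3, -0.0]
opening: 0.6
```

```bash
python3 -m jog '[{"x":0,"y":0,"z":0,"ax":0,"ay":0,"az":0,"hand":0},{"x":0,"y":0,"z":0,"ax":0,"ay":0,"az":0,"hand":0},{"x":0,"y":0,"z":0,"ax":0,"ay":0,"az":0,"hand":0},{"x":0,"y":0,"z":0,"ax":0,"ay":0,"az":0,"hand":0},{"x":0,"y":0,"z":0,"ax":0,"ay":0,"az":0,"hand":0}]'
```

```text
t: 13.2
eef_pos: [541.6, 233.2, 38.3]
orientation: [-1.388, -0.874, 0.873]
force: [-0.4, -0.3, -1.0]
opening: 0.3
```

```bash
python3 -m jog '[{"x":0,"y":0,"z":0,"ax":0,"ay":0,"az":0,"hand":0},{"x":0,"y":0,"z":0,"ax":0,"ay":0,"az":0,"hand":0},{"x":0,"y":0,"z":0,"ax":0,"ay":0,"az":0,"hand":0},{"x":0,"y":0,"z":0,"ax":0,"ay":0,"az":0,"hand":0},{"x":0,"y":0,"z":0,"ax":0,"ay":0,"az":0,"hand":0}]'
```

```text
t: 13.7
eef_pos: [541.6, 233.2, 38.3]
orientation: [-1.388, -0.874, 0.873]
force: [-0.1, -0.2, -0.2]
opening: 0.5
```

```bash
python3 -m jog '[{"x":0,"y":0,"z":0,"ax":0,"ay":0,"az":0,"hand":0},{"x":0,"y":0,"z":0,"ax":0,"ay":0,"az":0,"hand":0},{"x":0,"y":0,"z":0,"ax":0,"ay":0,"az":0,"hand":0},{"x":0,"y":0,"z":0,"ax":0,"ay":0,"az":0,"hand":0},{"x":0,"y":0,"z":0,"ax":0,"ay":0,"az":0,"hand":0}]'
```

```text
t: 14.2
eef_pos: [541.6, 233.2, 38.3]
orientation: [-1.388, -0.874, 0.873]
force: [-0.9, -0.5, 0.1]
opening: 0.7
```

```bash
python3 -m jog '[{"x":0,"y":0,"z":0,"ax":0,"ay":0,"az":0,"hand":0},{"x":0,"y":0,"z":0,"ax":0,"ay":0,"az":0,"hand":0},{"x":0,"y":0,"z":0,"ax":0,"ay":0,"az":0,"hand":0},{"x":0,"y":0,"z":0,"ax":0,"ay":0,"az":0,"hand":0},{"x":0,"y":0,"z":0,"ax":0,"ay":0,"az":0,"hand":0}]'
```

```text
t: 14.7
eef_pos: [541.6, 233.2, 38.3]
orientation: [-1.388, -0.874, 0.873]
force: [1.0, -0.2, -0.1]
opening: 0.8
```

```bash
python3 -m jog '[{"x":0,"y":-3,"z":0,"ax":0,"ay":0,"az":0,"hand":0},{"x":0,"y":-4,"z":0,"ax":0,"ay":0,"az":0,"hand":0},{"x":0,"y":-4,"z":0,"ax":0,"ay":0,"az":0,"hand":0},{"x":0,"y":-4,"z":0,"ax":0,"ay":0,"az":0,"hand":0},{"x":0,"y":-4,"z":0,"ax":0,"ay":0,"az":0,"hand":0}]'
```

```text
t: 15.2
eef_pos: [537.9, 231.3, 228.4]
orientation: [-1.386, -0.862, 0.886]
force: [1.3, 0.1, -0.3]
opening: 0.6
```

```bash
python3 -m jog '[{"x":0,"y":-2,"z":0,"ax":0,"ay":0,"az":0,"hand":0},{"x":0,"y":-2,"z":0,"ax":0,"ay":0,"az":0,"hand":0},{"x":0,"y":0,"z":0,"ax":0,"ay":0,"az":0,"hand":0},{"x":0,"y":0,"z":0,"ax":0,"ay":0,"az":0,"hand":0},{"x":0,"y":0,"z":0,"ax":0,"ay":0,"az":0,"hand":0}]'
python3 - <<'E'
from h import *
cv2.imwrite('pics/fin.png',optics.capture('scene')[:,:,::-1])
E
```

```text
t: 15.7
eef_pos: [540.3, 232.4, 275.6]
orientation: [-1.387, -0.871, 0.877]
force: [0.7, -0.2, 0.3]
opening: 0.6
```

View pics/fin.png

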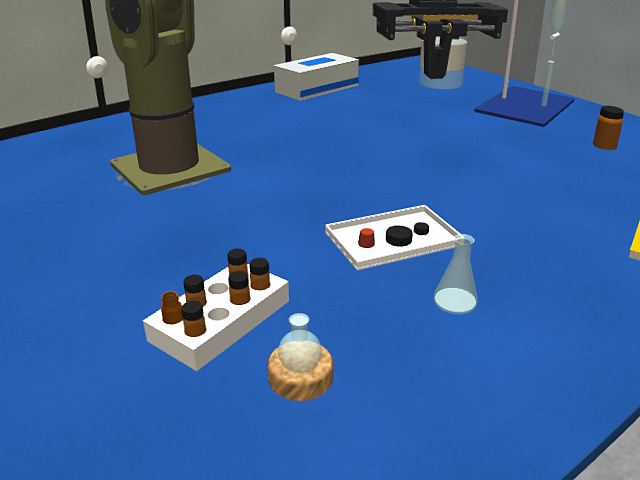

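The last picture shows the hand raised at (437,60), with everything in the rack and tray where it was.

```bash
python3 -c "
from bench import env
print(env.finish_job())"
```

```text
the job is handed in; nothing more can be done
None
```

I pointed at the open vial, then at the small cap, raised the hand, and handed the job in at about 16 s of the 48 s allowed. No verdict is reported.

| Step | Fingertip position (mm) | Height above target | Still for |
|---|---|---|---|
| Open vial's mouth | (549.3, −229.1, 90.6) | about 20.6 mm | about 2.6 s |
| Small cap | (541.6, 233.2, 38.3) | about 21 mm | about 2.5 s |
| Finish | z = 276 | – | – |

- **Clearance:** I kept the fingers shut and moved between targets with the fingertips at about 200 mm or more. The last picture shows nothing moved, and the measured force stayed around 1 N, which is noise.
- **Position checks:** The three cameras agreed on the open mouth to about 2 mm. For the small cap, the scene and side views differed by about 5 mm, so I aimed at their mean. The wrist camera's outline fitted that to about 1 mm.
- **Off target or refused:** I stopped at 18.4 mm above the cap at first, for about 0.5 s, then corrected to 21 mm before the counted hold. One early move was refused because I had left fields out of its rows, and nothing moved.

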